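# Nip up the sieve clamp nut with a ring spanner between its posts

## Robot

A 6-joint arm with a two-finger parallel gripper is mounted at the origin on a cart in front of the work surface, level with it; the furniture and walls round the work are solid. World frame = base frame: x ahead of the robot, y to its left, z up, the work surface at z = 0. Lengths are in m, angles in degrees, forces in N, time in s.
With the tool pointing down it reaches from about 0.25 to 0.725 m from the base axis. Payload 9.7 kg.
Tool frame: the origin (TCP) lies between the finger pads; the fingertips stand 19 mm ahead of it and the grasp point (between the pads) is the TCP; z points along the fingers, y is the line along which they close (so a half turn about z gives the same grasp; the last joint's range is limited). The gripper opens to 85 mm and grips with 20 to 120 N. Pads are 22 mm wide; open, the fingers measure 114 mm over their backs; the gripper's body (76 mm by 85 mm) begins 54 mm behind the grasp point. The pads swing forward as they close: fully open they stand 13 mm farther back than shut.
Start: joints at [65.432, 4.979, 10.078, 95.1, 0, 90], TCP at [0.229, 0.5, 0.25] pointing down, gripper open.
Joint ranges: [-179.16, 179.16], [-48.56, 103.87], [-65.8, 70.77], [-126.05, 130.52], [-82.76, 87.17], [-180, 180]. Speed limits (degrees/s): [127.2, 127.2, 147.25, 180, 180, 180].

## Interface

Orientations are given as [roll, pitch, yaw] about the fixed x, y, z axes, in that order (R = Rz(yaw) Ry(pitch) Rx(roll)).
In Python, from workcell import telemetry, camera, calibration, workorder gives the robot as it stands.
- The arm moves only by the tool play_rows, never from a script. Its argument "increments" is a list of rows, each a list of 3 entries, a list of its own where there are three numbers: the shift along the tool's x, y, z in mm, then the turn, a rotation vector about the tool's x, y, z in degrees, then the closure, from 0 (fully open) to 1 (shut). In form: [[[x, y, z], [ax, ay, az], jaw], ...]. A call has 1 to 20 rows; each row is the pose to reach, as a shift and turn from the pose commanded when the call began, along the tool's axes at that moment; what a row does not reach only later rows make up. A row lasts 1/10 s, in which the tool goes at most 50 mm and 8.59 degrees, less where a joint would pass 70% of its speed; a pose out of reach is approached as far as the arm can. A call with a gripper value outside its range is refused whole. The fingers move at their own pace and stop on an object; "grip_force" is the grip in N (left out, the last holds). Time passes only in rows, so rows that repeat a pose let the fingers close. It gives the time, the measured TCP pose, the force, the opening and the grip force at its end, in the units of the state.
- telemetry.get_obs(): the state, without advancing time (a new reading comes with each control period).
- camera(name): name is "scene" or "top" or "wrist"; returns (picture, depth): 480x640x3 uint8, red, green, blue; 480x640 float32, m along the optical axis (not along the pixel's ray), 0 where there is no reading.
- calibration(name): a dict with "vertical_fov" (degrees; the focal length in pixels is half the picture's height over the tangent of half this angle, whatever the lens; pixels are square), "cx", "cy" (the principal point, pixels), "k1" (the pictures are not rectified: a ray, as slopes to the right and down, at radius r is drawn at 1 + k1 r^2 times it, then the intrinsics apply), "rvec" (rotation vector, rad) and "tvec" (3), from world to camera coordinates, as OpenCV has them; the wrist camera has in their place "hand_eye" (4x4, takes a point from camera to tool coordinates, whose origin is the TCP and whose axes are the flange's). Camera axes: x right, y down, z forward; pixel columns grow to the right and rows downward; lengths in m; the calibration is good to about 2 mm. A picture is of the moment at which its call begins: read the wrist's pose just before it. calibration takes no time and is no camera call.
- workorder.job_done(): hands the job in; it is judged then, once.
The state is a dict: "time": time; "q": joint angles; "qd": joint speeds; "joint_efforts": joint torques, N m; "ee_pos": TCP position; "tcp_rot": TCP orientation; "wrist_force": force on the tool from outside, world axes, zero at the start; "torque": the same for the moment, N m; "opening": finger opening in m; "grasp_force": force on a finger pad.
Only numpy, scipy, OpenCV 4.12 (cv2) and the standard library are available. Lean on these libraries where they do the work, as an engineer would, in place of code of your own. Each camera call takes 0.05 s, during which the arm holds its last target. There are 200 camera calls.

## Task

Take the ring spanner from its rest and tighten the brass hex nut of the sieve clamp clockwise with it, keeping the fingers off the clamp; the posts block a full turn, so swing, lift the ring off, swing back, set it on again and repeat. Once the nut stops, finish with a firm pull of about 10 N at the middle of the blue grip, no harder, then put the spanner back on its rest and leave everything else where it stands.

Things in the scene. Friction and masses are not known exactly. Their poses are not given: they have to be found in the camera images.
- stand: Fixed sieve clamp: base 170 mm diameter, 12 thick; cover 152 mm diameter, top at z 62 mm. Three 14 mm posts, 62 mm from the axis, reach z 95 mm, at 0, +115, -115 degrees from its +x (z up). Origin: centre of underside. The handle works in the gap round -x (robot side) and can point up to 52 degrees either side of -x before it meets a post.
- nut_center (a point): Middle of the greased brass hex nut, on its vertical axis, at z 73 mm. 40 mm across flats, corners rounded 2 mm; hexagon from z 65 to 81 mm, above it a 4 mm cone and a 20 mm thick stud end up to z 91 mm. The seated ring lies on a washer (64 mm diameter) whose top is z 65 mm. x axis points out of the middle of a flat (flats every 60 degrees) and turns with the nut.
- nut (a joint): Turn of the nut in rad, growing clockwise seen from above (tightening). 0: it has run down onto the cover; at the start it is about 1.75 to 2.0 rad (100 to 115 degrees) short of that. It stays where it is left and turns against light friction, about 0.15 N m (1.3 N at the middle of the grip).
- squeeze (a joint): Gasket squeeze: rad of further turn of nut and washer together once the nut has run down. 0 until the torque passes 0.65 N m, then 0.031 rad per N m more; stays when let go (up to 0.02). Tight is 0.006 to 0.038, never over: 0.84 to 1.87 N m about the nut axis, a pull of 7.5 to 16 N square to the handle at 115 mm; any twist the gripper puts in counts too.
- spanner_grip (a point): Grip centre of the loose steel ring spanner (0.18 kg): middle of its blue sleeve, half-way up, 115 mm from the ring's centre along the spanner's -x. Sleeve 70 mm long; handle 14 mm wide (along y), 11 mm high, ends 165 mm from the ring's centre. On the rest this point is at z 36.5 mm, 28 mm above the rest's foot plate.
- spanner_ring (a point): Centre of the spanner's ring, half-way up; x axis points away from the handle, z up. 13 mm thick, 55 mm over outer flats, six-sided hole 42.2 mm across flats: 1.1 mm play all round, about 7 degrees each way on the nut. The hole fits when the x axes of ring and nut agree but for multiples of 60 degrees. Seated on the washer it is at z 71.5 mm.
- rest_stub (a point): Where the ring's centre lies when the spanner is on its rest (z 36.5 mm). Fixed grey rest: foot plate 206 x 66 x 8 mm, pillar of 60 mm diameter with top at z 30 mm, on it a black locating stub, 30 mm diameter, 10 high, tapered, for the ring, and an equally high bar 149 mm from the stub along -x under the handle's end. The handle lies along -x.
- jar_a: Bystander: sample jar with white lid, 52 mm diameter, 72 mm high; origin under its centre.
- jar_b: Bystander: sample jar with red lid, 52 mm diameter, 72 mm high; origin under its centre.
- beaker: Bystander: glass beaker, 72 mm diameter, 93 mm high; origin under its centre.
- spanner: The whole loose spanner; origin under the centre of its ring, handle along its -x.

How it is judged:
By the outcome, as a careful person would: the job done as asked, in the order asked, and still so for the second after the job is handed in, with the robot touching nothing.
It also fails if it takes over 72 s, if anything falls off the work surface, if the arm or the gripper's body presses on something with over 40 N, if the wrist force passes 120 N, or if a joint passes its speed limit or range.

## Working session

There is one attempt and no reset: what is moved stays moved. The work goes in short steps, Python scripts to look and compute and a tool call to move; the robot and the scene stay as the last step left them, time stands still between calls to the robot, and variables do not carry over. Pictures are saved under pics/ and viewed, at most 11 in all, crops included, and the job is handed in when it is done.

Besides the shell and the picture viewer there is one more tool, called in YAML: its name, and indented under it one key for each argument. play_rows: Moves the arm, as the interface text tells. Its arguments: {"type":"object","properties":{"increments":{"type":"array"},"grip_force":{"type":"number"}},"required":["increments"]}

```bash
ls; mkdir -p pics
cat > h.py <<'E'
import numpy as np, cv2
from workcell import telemetry, camera, calibration, workorder
from scipy.spatial.transform import Rotation as R
def K(c):
    f=240/np.tan(np.radians(c["vertical_fov"]/2)); return np.array([[f,0,c["cx"]],[0,f,c["cy"]],[0,0,1.]]),np.array([c["k1"],0,0,0,0])
def cam_T(name,obs=None):
    c=calibration(name)
    if name=="wrist":
        T=np.eye(4);T[:3,:3]=R.from_euler("xyz",obs["tcp_rot"],degrees=True).as_matrix();T[:3,3]=obs["ee_pos"]
        return T@np.array(c["hand_eye"])
    M=np.eye(4);M[:3,:3]=R.from_rotvec(np.ravel(c["rvec"])).as_matrix();M[:3,3]=np.ravel(c["tvec"]);return np.linalg.inv(M)
def pix2w(name,uv,z,T):
    "pixels -> world points at height z"
    k,d=K(calibration(name)); n=cv2.undistortPoints(np.array(uv,float).reshape(-1,1,2),k,d).reshape(-1,2)
    r=np.c_[n,np.ones(len(n))]@T[:3,:3].T; s=(z-T[2,3])/r[:,2]; return T[:3,3]+r*s[:,None]
def w2pix(name,P,T):
    k,d=K(calibration(name)); M=np.linalg.inv(T); return cv2.projectPoints(np.array(P,float).reshape(-1,1,3),cv2.Rodrigues(M[:3,:3])[0],M[:3,3],k,d)[0].reshape(-1,2)
def shot(name,fn):
    o=telemetry.get_obs(); im,dp=camera(name); cv2.imwrite(fn,im[:,:,::-1]); np.savez(fn[:-4],im=im,dp=dp,T=cam_T(name,o)); return im,dp
E
python3 - <<'E'
from h import *
print(telemetry.get_obs()); 
for n in("top","scene","wrist"):
    print(n,calibration(n)); 
shot("top","pics/top.png");shot("scene","pics/scene.png")
E
```

```text
pics
{'time': 0.0, 'q': array([6.54311226e+01, 5.01012121e+00, 1.00327582e+01, 9.50973970e+01,
       6.19534767e-04, 9.00023771e+01]), 'qd': array([-0.06714816,  0.03167099,  0.09308721, -0.0055065 ,  0.02875203,
       -0.04718895]), 'joint_efforts': array([ 1.35400926e-03, -5.20389855e+01,  4.64802897e+01,  1.63080404e-02,
        1.20186887e-04, -2.44493680e-05]), 'ee_pos': array([0.22859702, 0.50002352, 0.24957724]), 'tcp_rot': array([-1.79925240e+02, -6.16432627e-04,  1.55428745e+02]), 'wrist_force': array([ 0.22595474, -0.03342285,  0.16013348]), 'torque': array([ 0.0134807 , -0.02609016, -0.01027448]), 'grasp_force': 0.0, 'opening': 0.08544693932501952}
top {'vertical_fov': 42.542749515627335, 'cx': 318.55623539129675, 'cy': 242.0452264145679, 'k1': -0.04487148846682435, 'rvec': array([ 1.85135028, -1.83414116,  0.63787091]), 'tvec': array([0.03045155, 0.45324934, 1.52826425])}
scene {'vertical_fov': 45.973111227167735, 'cx': 317.2208854460551, 'cy': 243.96117780227084, 'k1': 0.024686279485887037, 'rvec': array([ 2.33313368, -0.70898134,  0.28647528]), 'tvec': array([-0.40765664,  0.31752879,  1.12497689])}
wrist {'vertical_fov': 67.9309971686426, 'cx': 314.94782222077504, 'cy': 243.9108262587803, 'k1': -0.02634366956304809, 'hand_eye': array([[ 5.66276216e-04, -9.60964729e-01, -2.76670327e-01,
         7.03939256e-02],
       [ 9.99999837e-01,  5.23292501e-04,  2.29191501e-04,
        -1.13601538e-03],
       [-7.54654413e-05, -2.76670411e-01,  9.60964868e-01,
        -1.22566544e-01],
       [ 0.00000000e+00,  0.00000000e+00,  0.00000000e+00,
         1.00000000e+00]])}
```

View pics/top.png

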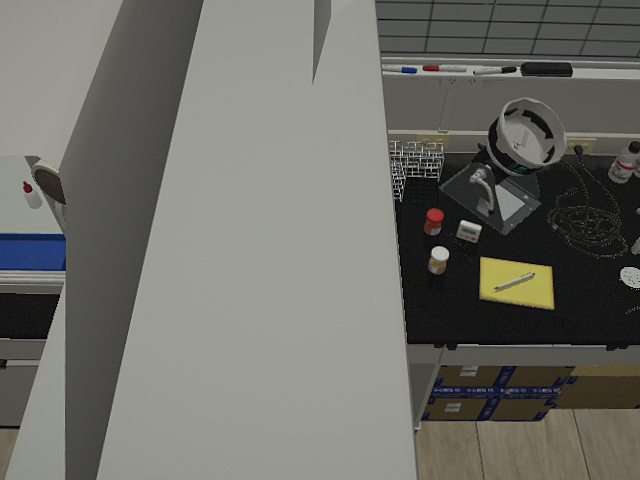

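View pics/scene.png

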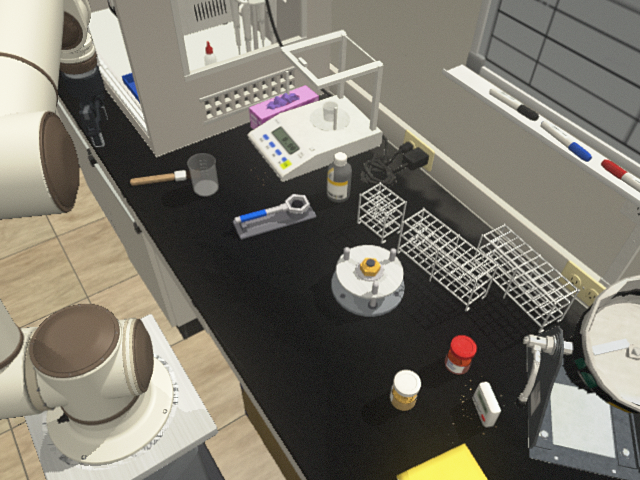

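The top view is blocked by the arm. The scene view shows the nut stud at about (370,264), the spanner ring at (297,205), the blue grip at about (253,216), and the posts at (346,252), (399,252) and (376,288).

Run:
```python
from h import *
T=cam_T("scene"); np.set_printoptions(precision=4,suppress=True)
print(pix2w("scene",[(370,263)],.091,T),"nut")
print(pix2w("scene",[(297,205),(253,216),(237,219)],.042,T),"ring,grip,end")
print(pix2w("scene",[(346,249),(399,249),(376,285)],.095,T),"posts")
print(pix2w("scene",[(406,376),(462,342)],.072,T),pix2w("scene",[(203,190)],.0,T))
d=np.load("pics/scene.npz")["dp"]
for u,v in((370,264),(297,200),(252,216)):print(d[v,u])
```

```text
[[ 0.598  -0.0508  0.091 ]] nut
[[0.5879 0.2341 0.042 ]
 [0.4748 0.2616 0.042 ]
 [0.4365 0.2744 0.042 ]] ring,grip,end
[[ 0.5755  0.0092  0.095 ]
 [ 0.6755 -0.0568  0.095 ]
 [ 0.5691 -0.1087  0.095 ]] posts
[[ 0.4938 -0.3019  0.072 ]
 [ 0.6375 -0.3061  0.072 ]] [[0.4287 0.4586 0.    ]]
1.2480271
1.4591972
1.4105662
```

play_rows:
  increments:
    - [[-368,-106,0],[0,0,60],0]
    - [[-368,-106,0],[0,0,60],0]
    - [[-368,-106,0],[0,0,60],0]
    - [[-368,-106,0],[0,0,60],0]
    - [[-368,-106,0],[0,0,60],0]
    - [[-368,-106,0],[0,0,60],0]
    - [[-368,-106,0],[0,0,60],0]
    - [[-368,-106,0],[0,0,120],0]
    - [[-368,-106,0],[0,0,120],0]
    - [[-368,-106,0],[0,0,120],0]
    - [[-368,-106,0],[0,0,120],0]
    - [[-368,-106,0],[0,0,120],0]
    - [[-368,-106,0],[0,0,120],0]
    - [[-368,-106,0],[0,0,120],0]
    - [[-368,-106,50],[0,0,169],0]
    - [[-368,-106,50],[0,0,169],0]
    - [[-368,-106,50],[0,0,169],0]
    - [[-368,-106,50],[0,0,169],0]
    - [[-368,-106,50],[0,0,169],0]
    - [[-368,-106,50],[0,0,169],0]

```text
time: 2.1
ee_pos: [0.5427, 0.1419, 0.1997]
tcp_rot: [-172.3, 1.1, 11.1]
wrist_force: [0.5, -1.0, 0.2]
opening: 0.0853
grasp_force: 0.0
```

Run:
```python
from h import *
o=telemetry.get_obs(); print(o["time"],o["ee_pos"],o["tcp_rot"],o["q"],o["qd"])
shot("wrist","pics/w1.png"); shot("top","pics/top2.png")
```

```text
2.1 [0.54272049 0.14192947 0.19974634] [-172.29239512    1.12891      11.06622237] [ 11.00979327   6.66473055   6.0246964   90.49651093   7.70648936
 179.94306764] [-22.01671701  -3.59190267  -4.38767629   1.52368894   7.74908538
   0.02403564]
```

View pics/w1.png

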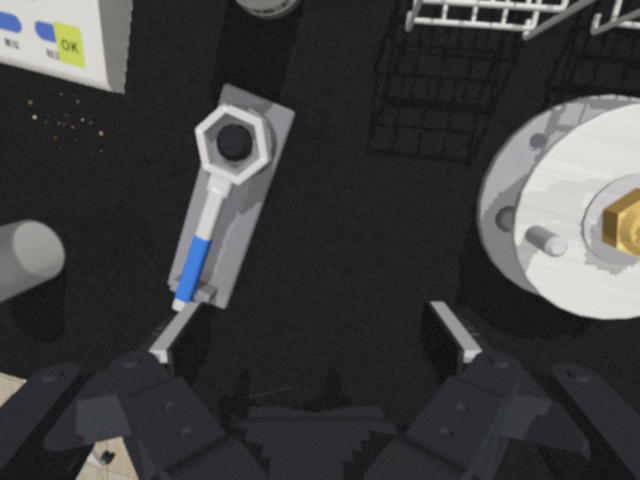

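The wrist view shows the ring centred at (234,142), the blue sleeve from (202,238) to (184,303), and the nut at the right edge near (632,222). The last joint ran to its limit, so I'll use the opposite yaw.

Run:
```python
from h import *
np.set_printoptions(precision=4,suppress=True)
T=np.load("pics/w1.npz")["T"]
p=pix2w("wrist",[(234,142),(202,238),(184,303)],.042,T); print(p); d=p[0]-p[2]; print(np.degrees(np.arctan2(d[1],d[0])))
print(pix2w("wrist",[(547,236)],.095,T))
o=telemetry.get_obs();print(o["time"],o["ee_pos"],o["tcp_rot"],o["qd"],o["q"])
im=np.load("pics/top2.npz")["im"]
```

```text
[[0.5914 0.2372 0.042 ]
 [0.5069 0.2555 0.042 ]
 [0.4402 0.267  0.042 ]]
-11.147163373235047
[[0.5799 0.0164 0.095 ]]
2.2 [0.5428 0.1409 0.1998] [-172.3484    1.1263   10.9869] [ 2.4769  0.2377  0.4574 -0.4191 -0.0806  0.0101] [ 10.9292   6.6431   6.0161  90.507    7.6505 179.9418]
```

View pics/top2.png

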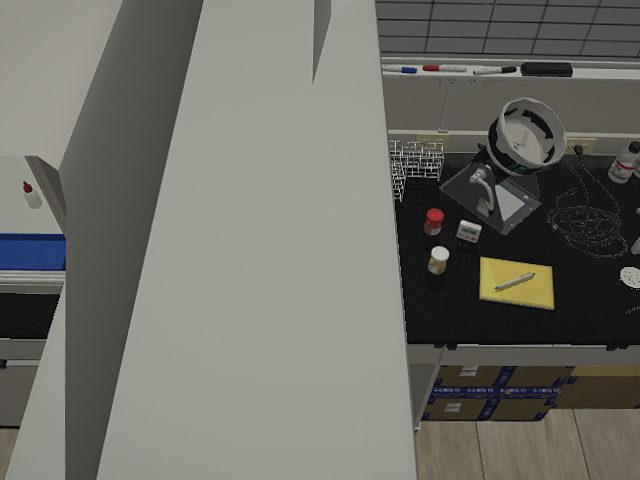

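The top view stays blocked, and I won't use it again. Next I turn round to yaw 180 over the clamp and look at the nut.

```bash
cat >> h.py <<'E'
def go(pos,yaw,o=None):
    "increment (mm, deg rotvec) from the present pose to pos, tool down, yaw"
    o=o or telemetry.get_obs(); A=R.from_euler("xyz",o["tcp_rot"],degrees=True); B=R.from_euler("xyz",[180,0,yaw],degrees=True)
    return np.round(A.inv().apply(np.array(pos)-o["ee_pos"])*1000,1),np.round((A.inv()*B).as_rotvec(degrees=True),2)
E
python3 - <<'E'
from h import *
for y in (70,130,180): print(go([.48,-.05,.22],y))
E
```

```text
(array([-98.4, 171.4, -41.4]), array([ -7.54,  -2.92, -59.  ]))
(array([-98.4, 171.4, -41.4]), array([  -5.85,   -7.26, -118.88]))
(array([-98.4, 171.4, -41.4]), array([  -2.74,  -11.12, -168.72]))
```

play_rows:
  increments:
    - [[-98,171,-41],[-7.5,-2.9,-59],0]
    - [[-98,171,-41],[-7.5,-2.9,-59],0]
    - [[-98,171,-41],[-7.5,-2.9,-59],0]
    - [[-98,171,-41],[-7.5,-2.9,-59],0]
    - [[-98,171,-41],[-7.5,-2.9,-59],0]
    - [[-98,171,-41],[-7.5,-2.9,-59],0]
    - [[-98,171,-41],[-7.5,-2.9,-59],0]
    - [[-98,171,-41],[-5.9,-7.3,-119],0]
    - [[-98,171,-41],[-5.9,-7.3,-119],0]
    - [[-98,171,-41],[-5.9,-7.3,-119],0]
    - [[-98,171,-41],[-5.9,-7.3,-119],0]
    - [[-98,171,-41],[-5.9,-7.3,-119],0]
    - [[-98,171,-41],[-5.9,-7.3,-119],0]
    - [[-98,171,-41],[-5.9,-7.3,-119],0]
    - [[-98,171,-41],[-2.7,-11.1,-168.7],0]
    - [[-98,171,-41],[-2.7,-11.1,-168.7],0]
    - [[-98,171,-41],[-2.7,-11.1,-168.7],0]
    - [[-98,171,-41],[-2.7,-11.1,-168.7],0]
    - [[-98,171,-41],[-2.7,-11.1,-168.7],0]
    - [[-98,171,-41],[-2.7,-11.1,-168.7],0]

```text
time: 4.2
ee_pos: [0.4809, -0.0471, 0.2197]
tcp_rot: [180.0, 0.0, -179.4]
wrist_force: [-0.7, 0.0, 0.7]
opening: 0.0855
grasp_force: 0.0
```

play_rows:
  increments:
    - [[0,0,0],[0,0,0],0]
    - [[0,0,0],[0,0,0],0]

```text
time: 4.4
ee_pos: [0.4809, -0.0473, 0.2198]
tcp_rot: [180.0, 0.0, -180.0]
wrist_force: [0.4, 0.3, -0.3]
opening: 0.0858
grasp_force: 0.0
```

Run:
```python
from h import *
o=telemetry.get_obs(); print(o["time"],o["ee_pos"],o["tcp_rot"],o["q"],o["qd"])
im,dp=shot("wrist","pics/w2.png")
print(go([.478,.26,.2],168))
```

```text
4.4 [ 0.48092002 -0.04729349  0.21983132] [ 1.79974491e+02  1.71048917e-02 -1.79996734e+02] [-5.63128470e+00 -4.69261061e+00 -2.99653879e+00  9.16815541e+01
  2.70646876e-02 -5.63455123e+00] [-0.29606069 -0.05983565  0.0703549   0.03121208 -0.01119429  0.09298413]
(array([  2.9, 307.4,  20. ]), array([ 0.03,  0.02, 12.01]))
```

View pics/w2.png

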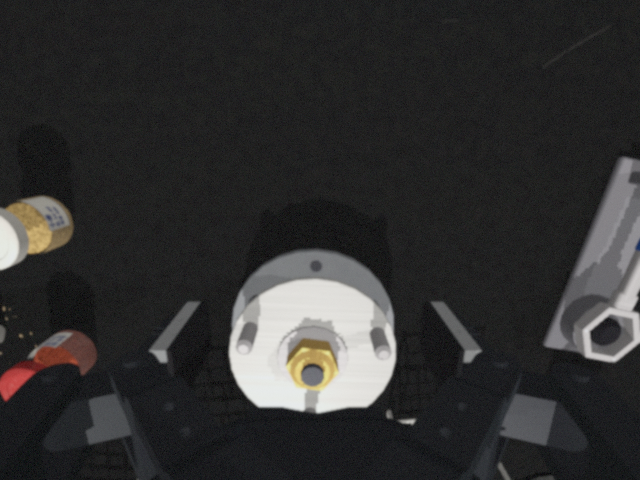

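The clamp is visible: posts at about (244,345) and (382,348), nut at (313,362) and stud top at (312,376). I enlarge it for the hexagon phase.

Run:
```python
from h import *
np.set_printoptions(precision=4,suppress=True)
D=np.load("pics/w2.npz"); im=D["im"][::-1,::-1] if 0 else D["im"]
c=im[325:400,262:362]; c=cv2.resize(c,(800,600),interpolation=cv2.INTER_CUBIC); c=np.clip(c*1.3,0,255).astype(np.uint8); cv2.imwrite("pics/w2c.png",c[:,:,::-1])
T=D["T"]; print(pix2w("wrist",[(244,346),(383,351)],.095,T),pix2w("wrist",[(312,375)],.091,T),pix2w("wrist",[(610,336)],.043,T))
```

```text
[[ 0.5653 -0.1042  0.095 ]
 [ 0.5698  0.006   0.095 ]] [[ 0.595  -0.0505  0.091 ]] [[0.5888 0.2372 0.043 ]]
```

View pics/w2c.png

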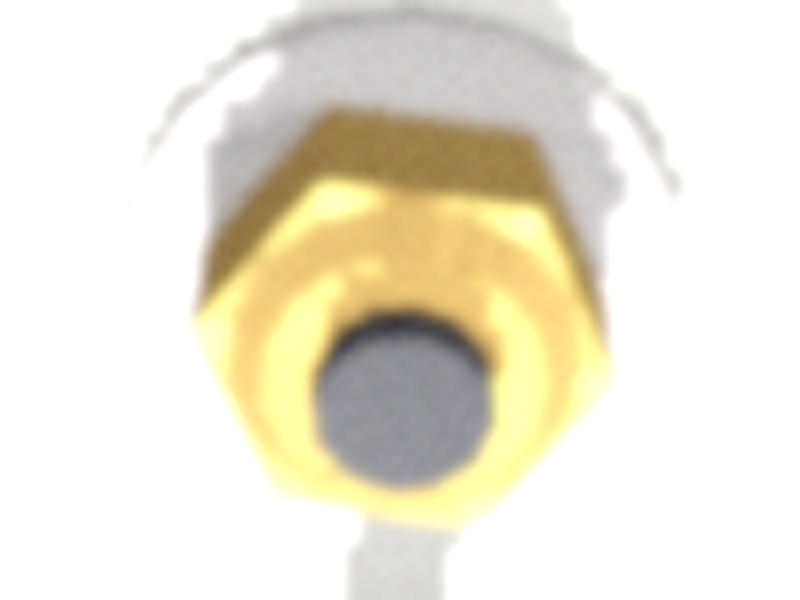

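The hexagon's top corners in the crop are (328,182), (542,205), (610,372), (462,528), (278,490) and (197,320). The stud top is centred at (403,402).

Run:
```python
from h import *
np.set_printoptions(precision=4,suppress=True)
T=np.load("pics/w2.npz")["T"]
f=lambda c:np.array(c)/8+[261.56,324.56]
P=pix2w("wrist",f([(328,182),(542,205),(610,372),(462,528),(278,490),(197,320)]),.081,T)
c=P.mean(0);print(P,c); d=P-c; a=np.degrees(np.arctan2(d[:,1],d[:,0])); print(np.hypot(d[:,0],d[:,1]),a,(a%60),"flat normals",(a+30)%60)
print(pix2w("wrist",f([(403,402)]),.091,T))
```

```text
[[ 0.5753 -0.0584  0.081 ]
 [ 0.578  -0.036   0.081 ]
 [ 0.5984 -0.0285  0.081 ]
 [ 0.6183 -0.0443  0.081 ]
 [ 0.6134 -0.0642  0.081 ]
 [ 0.592  -0.0725  0.081 ]] [ 0.5959 -0.0507  0.081 ]
[0.022  0.0231 0.0223 0.0233 0.0221 0.0222] [-159.3674  140.7551   83.4648   15.975   -37.7677 -100.0955] [20.6326 20.7551 23.4648 15.975  22.2323 19.9045] flat normals [50.6326 50.7551 53.4648 45.975  52.2323 49.9045]
[[ 0.5948 -0.0506  0.091 ]]
```

play_rows:
  increments:
    - [[3,307,20],[0,0,12],0]
    - [[3,307,20],[0,0,12],0]
    - [[3,307,20],[0,0,12],0]
    - [[3,307,20],[0,0,12],0]
    - [[3,307,20],[0,0,12],0]
    - [[3,307,60],[0,0,12],0]
    - [[3,307,90],[0,0,12],0]
    - [[3,307,90],[0,0,12],0]
    - [[3,307,90],[0,0,12],0]
    - [[3,307,90],[0,0,12],0]
    - [[3,307,90],[0,0,12],0]

```text
time: 5.55
ee_pos: [0.478, 0.2588, 0.1321]
tcp_rot: [179.9, 0.2, 168.1]
wrist_force: [0.4, 0.5, 0.3]
opening: 0.0851
grasp_force: 0.0
```

Run:
```python
from h import *
o=telemetry.get_obs(); print(o["time"],o["ee_pos"],o["tcp_rot"],o["qd"])
im,dp=shot("wrist","pics/w3.png")
```

```text
5.55 [0.47796066 0.25884309 0.13212654] [1.79865347e+02 1.52168773e-01 1.68063900e+02] [-0.03540612 -0.07249682 -0.2209662  -0.30258073  0.0653121  -0.17054451]
```

View pics/w3.png

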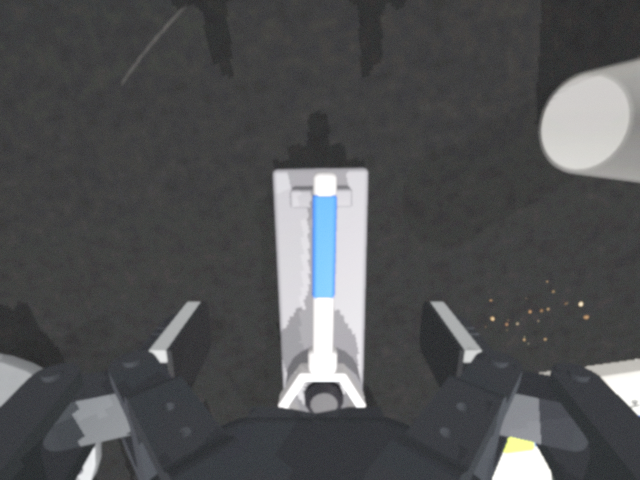

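The sleeve runs from (325,195) to (323,297), and the stub is near (322,398).

Run:
```python
from h import *
np.set_printoptions(precision=4,suppress=True)
T=np.load("pics/w3.npz")["T"]
P=pix2w("wrist",[(325,195),(323,297),(325,176)],.042,T); d=P[1]-P[0]; print(P,np.hypot(*d[:2]),np.degrees(np.arctan2(d[1],d[0])))
d=P[1]-P[2]; print(np.degrees(np.arctan2(d[1],d[0])))
print(pix2w("wrist",[(322,398)],.040,T))
g=(P[0]+P[1])/2;print(g,go([g[0],g[1],.0365],168))
```

```text
[[0.4403 0.2721 0.042 ]
 [0.5051 0.2577 0.042 ]
 [0.4293 0.2743 0.042 ]] 0.06637103760102986 -12.573029157345353
-12.41284661201591
[[0.5837 0.2409 0.04  ]]
[0.4727 0.2649 0.042 ] (array([ 6.6,  4.6, 95.5]), array([0.13, 0.15, 0.07]))
```

Run:
```python
from h import *
np.set_printoptions(precision=4,suppress=True)
D=np.load("pics/w3.npz"); T=D["T"]; im=D["im"].astype(int); dp=D["dp"]
for v in list(range(168,202,2))+list(range(290,304,2)): print(v,im[v,324],dp[v,324])
k,d=K(calibration("wrist"))
for v in(200,245,290):
    n=cv2.undistortPoints(np.array([[[324.,v]]]),k,d)[0,0]; print(T[:3,3]+T[:3,:3]@(np.r_[n,1]*dp[v,324]))
n=cv2.undistortPoints(np.array([[[350.,250.]]]),k,d)[0,0]; print("foot",T[:3,3]+T[:3,:3]@(np.r_[n,1]*dp[250,350]))
```

```text
168 [130 129 132] 0.24975711
170 [170 168 171] 0.24385849
172 [191 188 190] 0.21531098
174 [230 228 228] 0.21296735
176 [255 255 255] 0.21096979
178 [255 255 255] 0.2136201
180 [255 255 255] 0.21208306
182 [255 255 255] 0.21256013
184 [255 255 255] 0.21327384
186 [255 255 255] 0.21219356
188 [255 255 255] 0.21467128
190 [255 255 255] 0.21545139
192 [255 255 255] 0.21379101
194 [255 255 255] 0.2132423
196 [194 217 255] 0.21433623
198 [123 195 255] 0.21568874
200 [123 199 255] 0.21569286
290 [141 212 255] 0.23036328
292 [140 212 255] 0.23206155
294 [141 212 255] 0.2313666
296 [157 215 255] 0.23286034
298 [255 255 255] 0.23331703
300 [255 255 255] 0.23435612
302 [255 255 255] 0.23322794
[0.4434 0.2709 0.04  ]
[0.4713 0.2652 0.04  ]
[0.5005 0.2593 0.0416]
foot [0.4886 0.2819 0.0069]
```

play_rows:
  increments:
    - [[4,4,-40],[0,0,0],0]
    - [[4,4,-40],[0,0,0],0]
    - [[4,4,-40],[0,0,0],0]
    - [[4,4,-40],[0,0,0],0]

```text
time: 6.0
ee_pos: [0.474, 0.2637, 0.1702]
tcp_rot: [180.0, 0.0, 168.1]
wrist_force: [0.6, -0.1, -0.5]
opening: 0.0855
grasp_force: 0.0
```

Run:
```python
from h import *
o=telemetry.get_obs(); print(o["time"],o["ee_pos"],o["tcp_rot"],o["qd"])
im,dp=shot("wrist","pics/w4.png"); T=cam_T("wrist",o)
p=w2pix("wrist",[.587,.239,.043],T)[0].astype(int); print(p)
u0,v0=p[0]-66,p[1]-70
c=cv2.resize(im[v0:v0+100,u0:u0+133],(798,600),interpolation=cv2.INTER_CUBIC); print(u0,v0); cv2.imwrite("pics/w4c.png",c[:,:,::-1])
```

```text
6.0 [0.47404447 0.26365413 0.17017636] [1.79952501e+02 3.87476368e-02 1.68125797e+02] [ 0.25552738  0.53540237 -0.7629556  -0.02267777  0.0447381   0.04343161]
[314 377]
248 307
```

View pics/w4c.png

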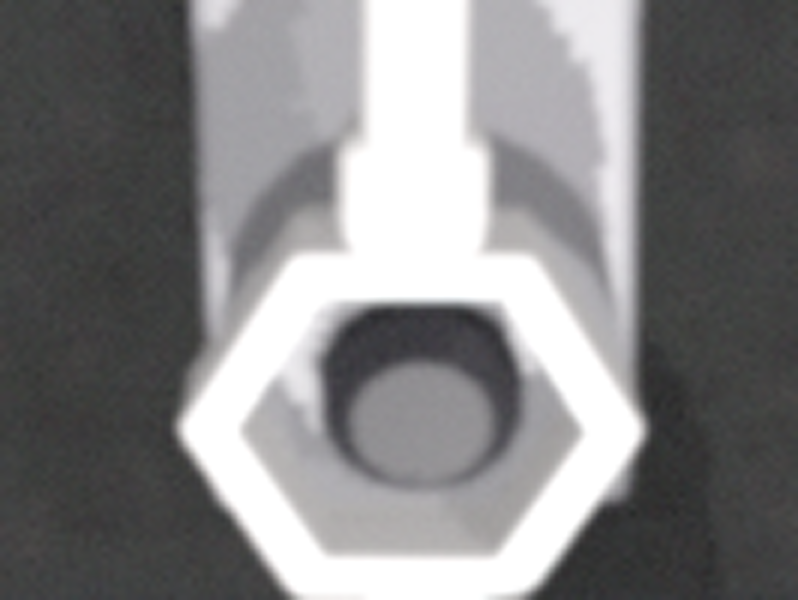

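The inner hole has corners at (242,430) and (585,430) in the crop, with edges at v 303 and 555. The handle axis is at u≈416 at the top.

Run:
```python
from h import *
np.set_printoptions(precision=4,suppress=True)
T=np.load("pics/w4.npz")["T"]
f=lambda c:np.array(c)/6+[247.58,306.58]
P=pix2w("wrist",f([(242,430),(585,430),(318,303),(508,303),(322,555),(495,555)]),.043,T); c=P.mean(0);print(P-c,c)
# handle direction, from this picture
im=np.load("pics/w4.npz")["im"].astype(int); b=(im[...,2]>200)&(im[...,0]<170)&(im[...,2]-im[...,0]>70)
v,u=np.nonzero(b); S=pix2w("wrist",np.c_[u,v],.042,T)[:,:2]; m=S.mean(0); w=np.linalg.svd(S-m,full_matrices=0)[2][0]; w*=np.sign(w[0])
print(len(u),m,np.degrees(np.arctan2(w[1],w[0])),"ext",np.ptp((S-m)@w)); d=c[:2]-m; print(np.degrees(np.arctan2(d[1],d[0])),np.hypot(*d))
g=c[:2]-.115*d/np.hypot(*d); print(g,go([*g,.0365],168))
```

```text
[[-0.005  -0.0227 -0.    ]
 [ 0.0047  0.0233 -0.    ]
 [-0.0224 -0.0082 -0.    ]
 [-0.0172  0.0168  0.    ]
 [ 0.0174 -0.0164  0.    ]
 [ 0.0224  0.0072 -0.    ]] [0.5881 0.2399 0.043 ]
1826 [0.4846 0.2815] 50.62188438390017 ext 0.3316404119165588
-21.916289523494783 0.11155121891995168
[0.4814 0.2828] (array([ -3.4,  20.3, 133.3]), array([0.02, 0.01, 0.13]))
```

play_rows:
  increments:
    - [[-1.6,0.8,45],[0,0,0],0]
    - [[-1.6,0.8,90],[0,0,0],0]
    - [[-1.6,0.8,120],[0,0,0],0]
    - [[-1.6,0.8,133.7],[0,0,0],0]
    - [[-1.6,0.8,133.7],[0,0,0],0]
    - [[-1.6,0.8,133.7],[0,0,0],1]
    - [[-1.6,0.8,133.7],[0,0,0],1]
    - [[-1.6,0.8,133.7],[0,0,0],1]
    - [[-1.6,0.8,133.7],[0,0,0],1]
    - [[-1.6,0.8,133.7],[0,0,0],1]
    - [[-1.6,0.8,133.7],[0,0,0],1]
    - [[-1.6,0.8,133.7],[0,0,0],1]
    - [[-1.6,0.8,133.7],[0,0,0],1]
  grip_force: 80

```text
time: 7.35
ee_pos: [0.476, 0.2647, 0.0372]
tcp_rot: [179.9, 0.1, 168.2]
wrist_force: [-2.1, -0.3, 6.5]
opening: 0.0127
grasp_force: 78.3
```

Run:
```python
from h import *
o=telemetry.get_obs(); print({k:np.round(o[k],4) for k in("time","ee_pos","tcp_rot","wrist_force","torque","opening","grasp_force","q")})
```

```text
{'time': np.float64(7.35), 'ee_pos': array([0.476 , 0.2647, 0.0372]), 'tcp_rot': array([1.799261e+02, 6.980000e-02, 1.681672e+02]), 'wrist_force': array([-2.0651, -0.3347,  6.4937]), 'torque': array([-0.1252,  0.1669, -0.1126]), 'opening': np.float64(0.0127), 'grasp_force': np.float64(78.292), 'q': array([ 2.90758e+01,  5.54100e+00, -1.29893e+01,  7.13685e+01,
        1.01000e-02,  4.09085e+01])}
```

play_rows:
  increments:
    - [[0,0,-8],[0,0,0],1]
    - [[0,0,-25],[0,0,0],1]
    - [[0,0,-60],[0,0,0],1]
    - [[0,0,-100],[0,0,0],1]
    - [[-10,-40,-140],[0,0,-8],1]
    - [[-20,-80,-183],[0,0,-16],1]
    - [[-35,-125,-183],[0,0,-24],1]
    - [[-48,-170,-183],[0,0,-32],1]
    - [[-60,-215,-183],[0,0,-40],1]
    - [[-70,-258,-183],[0,0,-48],1]
    - [[-78,-290,-183],[0,0,-54],1]
    - [[-82.6,-311,-183],[0,0,-58.3],1]
    - [[-82.6,-311,-183],[0,0,-58.3],1]
    - [[-82.6,-311,-183],[0,0,-58.3],1]
    - [[-82.6,-311,-183],[0,0,-58.3],1]

```text
time: 8.85
ee_pos: [0.4926, -0.0562, 0.2193]
tcp_rot: [180.0, 0.0, -133.6]
wrist_force: [-0.3, -0.5, -1.9]
opening: 0.0123
grasp_force: 78.3
```

Run:
```python
from h import *
o=telemetry.get_obs(); print({k:np.round(o[k],4) for k in("time","ee_pos","tcp_rot","wrist_force","torque","opening","grasp_force","qd")})
im,dp=shot("wrist","pics/w5.png"); T=cam_T("wrist",o)
p=w2pix("wrist",[.5955,-.0507,.085],T)[0].astype(int); print(p)
u0,v0=max(p[0]-66,0),p[1]-50
c=cv2.resize(im[v0:v0+100,u0:u0+133],(798,600),interpolation=cv2.INTER_CUBIC); print(u0,v0); cv2.imwrite("pics/w5c.png",c[:,:,::-1])
```

```text
{'time': np.float64(8.85), 'ee_pos': array([ 0.4926, -0.0562,  0.2193]), 'tcp_rot': array([ 1.799837e+02,  3.960000e-02, -1.335505e+02]), 'wrist_force': array([-0.2761, -0.4761, -1.8711]), 'torque': array([-0.0225,  0.0892, -0.0233]), 'opening': np.float64(0.0123), 'grasp_force': np.float64(78.2866), 'qd': array([ 7.346e-01, -6.900e-02, -5.000e-04, -5.450e-02,  6.080e-02,
       -4.550e-01])}
[227 329]
161 279
```

View pics/w5c.png

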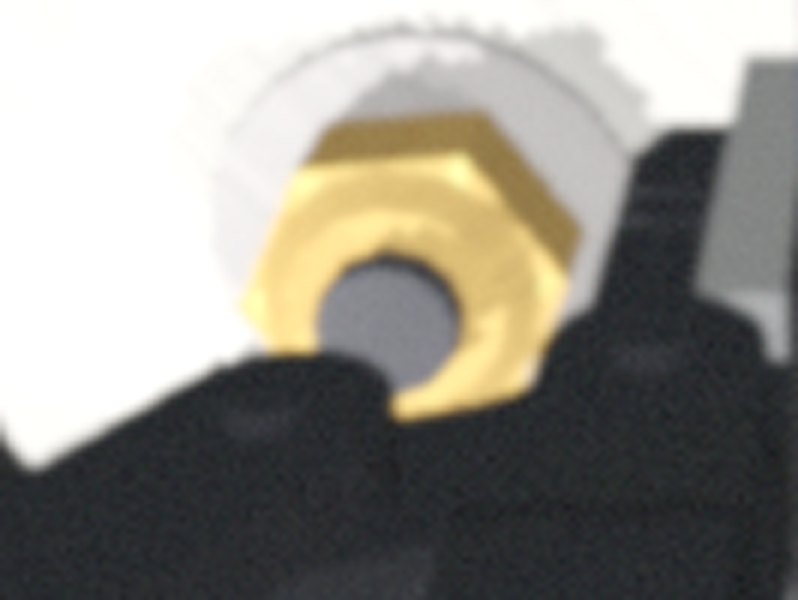

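The nut is partly hidden. Visible hexagon corners in the crop are (302,168), (465,155), (568,283) and (245,302), and the stud top is centred at (389,330).

Run:
```python
from h import *
from scipy.optimize import least_squares
np.set_printoptions(precision=4,suppress=True)
def fit(T,px,stud,idx):
    def res(p):
        a=np.radians(p[2]+60*np.array(idx)); H=np.c_[p[0]+.0228*np.cos(a),p[1]+.0228*np.sin(a),.081+0*a]
        return np.r_[(w2pix("wrist",H,T)-px).ravel(),(w2pix("wrist",[p[0],p[1],.091],T)-stud).ravel()]
    s=least_squares(res,[.5955,-.0507,20.5],x_scale=[.01,.01,10]); return s.x,s.fun
def pr(n,x):
    o=np.load(n)["T"]; Tt=o@np.linalg.inv(np.array(calibration("wrist")["hand_eye"])); print("nut in tool",Tt[:3,:3].T@(np.r_[x[:2],.081]-Tt[:3,3]))
T2=np.load("pics/w2.npz")["T"]; f2=lambda c:np.array(c)/8+[261.56,324.56]
x,r=fit(T2,f2([(328,182),(542,205),(610,372),(462,528),(278,490),(197,320)]),f2([403,411]),[3,2,1,0,-1,-2]); print(x,np.abs(r).max());pr("pics/w2.npz",x)
T5=np.load("pics/w5.npz")["T"]; f5=lambda c:np.array(c)/6+[160.58,278.58]
P=pix2w("wrist",f5([(302,168),(465,155),(568,283),(245,302)]),.081,T5)[:,:2]-[.5955,-.0507]; a=np.degrees(np.arctan2(P[:,1],P[:,0])); idx=np.round((a-20)/60); print(a,idx)
x,r=fit(T5,f5([(302,168),(465,155),(568,283),(245,302)]),f5([389,330]),idx); print(x,r.reshape(-1,2)); pr("pics/w5.npz",x)
T4=np.load("pics/w4.npz")["T"]; pr("pics/w4.npz",[.5881,.2399])
```

```text
[ 0.5959 -0.0506 20.346 ] 1.783879548694756
nut in tool [-0.1144 -0.0027  0.1389]
[ -98.1214 -157.3093  139.8143  -39.0007] [-2. -3.  2. -1.]
[ 0.596  -0.0508 20.991 ] [[-0.3225 -0.1319]
 [ 0.5213  0.0702]
 [ 0.5298 -0.2763]
 [-0.5972  0.2909]
 [-0.1389  0.0883]]
nut in tool [-0.075  -0.0712  0.1383]
nut in tool [-0.1158  0.001   0.0893]
```

Run:
```python
from h import *
np.set_printoptions(precision=5,suppress=True)
D=np.load("pics/w5.npz"); T=D["T"]; im=D["im"].astype(int); Tt=T@np.linalg.inv(np.array(calibration("wrist")["hand_eye"]))
L=[]
for v in range(100,330,6):
    m=(im[v,:,2]-im[v,:,0]>60); m[:270]=0;m[370:]=0; u=np.nonzero(m)[0]
    if len(u)>8: L.append(((u[0]+u[-1])/2,v,u[0],u[-1]))
L=np.array(L); print(L[0],L[-1],len(L))
P=pix2w("wrist",L[:,:2],Tt[2,3]+.0055,T); q=(P-Tt[:3,3])@Tt[:3,:3]; print(q[::4]); k=np.polyfit(q[:,0],q[:,1],1); print("slope deg",np.degrees(k[0]),"y at TCP",k[1],"y at ring",np.polyval(k,-.115))
```

```text
[316. 244. 296. 336.] [315. 328. 298. 332.] 15
[[ 0.03757  0.00024 -0.00553]
 [ 0.02886  0.00025 -0.00552]
 [ 0.01979 -0.00027 -0.00551]
 [ 0.01033 -0.00008 -0.00551]]
slope deg 0.8042978799921124 y at TCP -0.00029361116079637756 y at ring -0.0019079404706537249
```

play_rows:
  increments:
    - [[39.3,-72,0],[0,0,-1],1]
    - [[39.3,-72,0],[0,0,-1],1]
    - [[39.3,-72,40],[0,0,-1],1]
    - [[39.3,-72,80],[0,0,-1],1]
    - [[39.3,-72,104],[0,0,-1],1]
    - [[39.3,-72,104],[0,0,-1],1]
    - [[39.3,-72,114],[0,0,-1],1]
    - [[39.3,-72,122],[0,0,-1],1]
    - [[39.3,-72,128],[0,0,-1],1]
    - [[39.3,-72,128],[0,0,-1],1]

```text
time: 9.9
ee_pos: [0.5178, -0.1347, 0.091]
tcp_rot: [180.0, 0.0, -132.5]
wrist_force: [-1.1, 0.7, -1.3]
opening: 0.0125
grasp_force: 78.6
```

Run:
```python
from h import *
o=telemetry.get_obs(); print({k:np.round(o[k],4) for k in("time","ee_pos","tcp_rot","wrist_force","torque","opening","grasp_force","qd")})
im,dp=shot("scene","pics/s2.png")
c=cv2.resize(im[222:322,305:438],(798,600),interpolation=cv2.INTER_CUBIC); cv2.imwrite("pics/s2c.png",c[:,:,::-1])
```

```text
{'time': np.float64(9.9), 'ee_pos': array([ 0.5178, -0.1347,  0.091 ]), 'tcp_rot': array([ 1.799916e+02,  3.250000e-02, -1.325208e+02]), 'wrist_force': array([-1.0997,  0.6712, -1.3416]), 'torque': array([-0.0992,  0.0467,  0.0266]), 'opening': np.float64(0.0125), 'grasp_force': np.float64(78.6176), 'qd': array([-0.2253, -0.3641,  0.8297,  0.8292,  0.079 , -0.043 ])}
```

View pics/s2c.png

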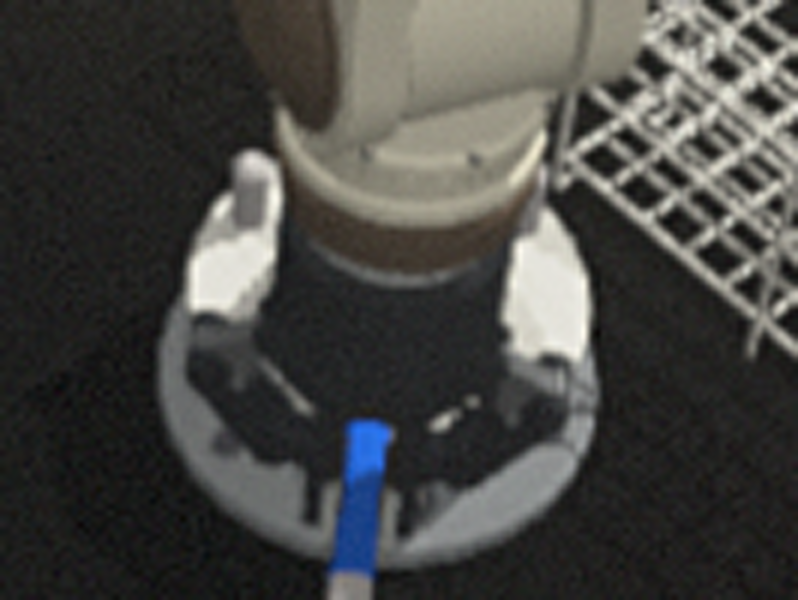

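The gripper hides the nut in the scene view, so I lower the ring by feel.

play_rows:
  increments:
    - [[0,0,1.5],[0,0,0],1]
    - [[0,0,3],[0,0,0],1]
    - [[0,0,4.5],[0,0,0],1]
    - [[0,0,6],[0,0,0],1]
    - [[0,0,7.5],[0,0,0],1]
    - [[0,0,7.5],[0,0,0],1]

```text
time: 10.55
ee_pos: [0.5182, -0.1349, 0.0837]
tcp_rot: [-180.0, 0.1, -132.5]
wrist_force: [2.7, 0.8, -2.2]
opening: 0.0121
grasp_force: 78.7
```

```bash
cat >> h.py <<'E'
def st():
    o=telemetry.get_obs(); print({k:np.round(o[k],4).tolist() for k in("time","ee_pos","tcp_rot","wrist_force","torque","opening")}); return o
E
python3 -c "
from h import *
st()"
```

```text
{'time': 10.55, 'ee_pos': [0.5182, -0.1349, 0.0837], 'tcp_rot': [-179.9728, 0.0686, -132.5359], 'wrist_force': [2.686, 0.7681, -2.2406], 'torque': [0.0333, -0.5351, -0.1984], 'opening': 0.0121}
```

play_rows:
  increments:
    - [[0,0,1.5],[0,0,0],1]
    - [[0,0,3],[0,0,0],1]
    - [[0,0,4.5],[0,0,0],1]
    - [[0,0,4.5],[0,0,0],1]

```text
time: 10.95
ee_pos: [0.5181, -0.1348, 0.0792]
tcp_rot: [-180.0, 0.1, -132.5]
wrist_force: [4.5, 1.0, 0.3]
opening: 0.0124
grasp_force: 78.8
```

```bash
python3 -c "
from h import *
st()"
```

```text
{'time': 10.95, 'ee_pos': [0.5181, -0.1348, 0.0792], 'tcp_rot': [-179.9837, 0.0667, -132.5304], 'wrist_force': [4.4774, 0.9839, 0.2761], 'torque': [0.1744, -0.9136, -0.2466], 'opening': 0.0124}
```

play_rows:
  increments:
    - [[-0.4,-0.4,1],[0,0,0],1]
    - [[-0.4,-0.4,2.5],[0,0,0],1]
    - [[-0.4,-0.4,4],[0,0,0],1]
    - [[-0.4,-0.4,5.5],[0,0,0],1]
    - [[-0.4,-0.4,6.8],[0,0,0],1]
    - [[-0.4,-0.4,6.8],[0,0,0],1]

```text
time: 11.55
ee_pos: [0.5184, -0.1348, 0.0723]
tcp_rot: [180.0, 0.0, -132.5]
wrist_force: [2.6, 0.1, -0.5]
opening: 0.0126
grasp_force: 78.9
```

```bash
python3 -c "
from h import *
st()"
```

```text
{'time': 11.55, 'ee_pos': [0.5184, -0.1348, 0.0723], 'tcp_rot': [179.9912, 0.0347, -132.5328], 'wrist_force': [2.6415, 0.1237, -0.4665], 'torque': [0.0228, -0.5031, -0.2032], 'opening': 0.0126}
```

play_rows:
  increments:
    - [[-0.5,10,0],[0,0,5],1]
    - [[-1.9,19.9,0],[0,0,10],1]
    - [[-4.1,29.6,0],[0,0,15],1]
    - [[-7.1,39.2,0],[0,0,20],1]
    - [[-7.1,39.2,0],[0,0,20],1]
    - [[-7.1,39.2,0],[0,0,20],1]

```text
time: 12.15
ee_pos: [0.4946, -0.1029, 0.0727]
tcp_rot: [-180.0, 0.1, -152.5]
wrist_force: [4.5, 1.3, -1.8]
opening: 0.0125
grasp_force: 78.6
```

```bash
python3 -c "
from h import *
st()"
```

```text
{'time': 12.15, 'ee_pos': [0.4946, -0.1029, 0.0727], 'tcp_rot': [-179.9889, 0.0814, -152.4784], 'wrist_force': [4.4644, 1.3118, -1.7923], 'torque': [0.1963, -0.8975, -0.1293], 'opening': 0.0125}
```

play_rows:
  increments:
    - [[-1.2,11.9,0],[0,0,6],1]
    - [[-3.1,23.7,0],[0,0,12],1]
    - [[-6.3,35.2,0],[0,0,18],1]
    - [[-10.6,46.4,0],[0,0,24],1]
    - [[-16.1,57,0],[0,0,30],1]
    - [[-22.6,67,0],[0,0,36],1]
    - [[-25.1,70.1,0],[0,0,38],1]
    - [[-25.1,70.1,0],[0,0,38],1]

```text
time: 12.95
ee_pos: [0.4838, -0.029, 0.0723]
tcp_rot: [180.0, -0.1, 169.5]
wrist_force: [-1.6, 0.8, -0.4]
opening: 0.0122
grasp_force: 78.9
```

```bash
cat >> h.py <<'E'
def tf(o):
    "force in tool axes, tool heading (deg), nut axis moment of the force"
    A=R.from_euler("xyz",o["tcp_rot"],degrees=True); print("F tool",A.inv().apply(o["wrist_force"]).round(2),"M tool",A.inv().apply(o["torque"]).round(3),"heading",round((o["tcp_rot"][2])%360-180,2))
E
python3 -c "
from h import *
tf(st())"
```

```text
{'time': 12.95, 'ee_pos': [0.4838, -0.029, 0.0723], 'tcp_rot': [179.9753, -0.0552, 169.5362], 'wrist_force': [-1.5882, 0.8408, -0.3951], 'torque': [0.2966, 0.06, 0.1821], 'opening': 0.0122}
F tool [1.71 0.54 0.4 ] M tool [-0.281  0.113 -0.182] heading -10.46
```

play_rows:
  increments:
    - [[-0.5,11.9,0],[0,0,6],1]
    - [[-2.4,23.7,0],[0,0,12],1]
    - [[-5.6,35.2,0],[0,0,18],1]
    - [[-9.9,46.4,0],[0,0,24],1]
    - [[-15.4,57,0],[0,0,30],1]
    - [[-21.9,67,0],[0,0,36],1]
    - [[-24.4,70.1,0],[0,0,38],1]
    - [[-24.4,70.1,0],[0,0,38],1]

```text
time: 13.75
ee_pos: [0.5204, 0.0361, 0.072]
tcp_rot: [180.0, -0.2, 131.6]
wrist_force: [-3.3, 7.9, 1.9]
opening: 0.0124
grasp_force: 79.1
```

```bash
python3 -c "
from h import *
tf(st())"
```

```text
{'time': 13.75, 'ee_pos': [0.5204, 0.0361, 0.072], 'tcp_rot': [179.9996, -0.1976, 131.5926], 'wrist_force': [-3.3192, 7.8955, 1.8925], 'torque': [1.4661, 0.4983, 0.3448], 'opening': 0.0124}
F tool [ 8.11  2.76 -1.86] M tool [-0.599  1.427 -0.347] heading -48.41
```

```bash
cat >> h.py <<'E'
def arc(C,ths,x0=0,z=0):
    "rows of a turn about tool point C (mm) by each of ths (deg)"
    for t in ths:
        a=np.radians(t);c,s=np.cos(a),np.sin(a);print([[round(C[0]-(c*C[0]-s*C[1])+x0,1),round(C[1]-(s*C[0]+c*C[1]),1),z],[0,0,t],1],end=",")
    print()
E
python3 -c "
from h import *
arc((-114.8,-.6),[-3],.8); arc((-114.8,-.6),[-3,-10,-18,-26,-34,-42,-50,-58,-63],.8,-22)"
```

```text
[[np.float64(0.7), np.float64(-6.0), 0], [0, 0, -3], 1],
[[np.float64(0.7), np.float64(-6.0), -22], [0, 0, -3], 1],[[np.float64(-0.8), np.float64(-19.9), -22], [0, 0, -10], 1],[[np.float64(-4.6), np.float64(-35.5), -22], [0, 0, -18], 1],[[np.float64(-10.6), np.float64(-50.4), -22], [0, 0, -26], 1],[[np.float64(-18.5), np.float64(-64.3), -22], [0, 0, -34], 1],[[np.float64(-28.3), np.float64(-77.0), -22], [0, 0, -42], 1],[[np.float64(-39.7), np.float64(-88.2), -22], [0, 0, -50], 1],[[np.float64(-52.7), np.float64(-97.6), -22], [0, 0, -58], 1],[[np.float64(-61.3), np.float64(-102.6), -22], [0, 0, -63], 1],
```

play_rows:
  increments:
    - [[0.7,-6,0],[0,0,-3],1]
    - [[0.7,-6,0],[0,0,-3],1]
    - [[0.7,-6,-6],[0,0,-3],1]
    - [[0.7,-6,-14],[0,0,-3],1]
    - [[0.7,-6,-22],[0,0,-3],1]
    - [[0.7,-6,-22],[0,0,-3],1]
    - [[-0.8,-19.9,-22],[0,0,-10],1]
    - [[-4.6,-35.5,-22],[0,0,-18],1]
    - [[-10.6,-50.4,-22],[0,0,-26],1]
    - [[-18.5,-64.3,-22],[0,0,-34],1]
    - [[-28.3,-77,-22],[0,0,-42],1]
    - [[-39.7,-88.2,-22],[0,0,-50],1]
    - [[-52.7,-97.6,-22],[0,0,-58],1]
    - [[-61.3,-102.6,-22],[0,0,-63],1]
    - [[-61.3,-102.6,-22],[0,0,-63],1]
    - [[-61.3,-102.6,-22],[0,0,-63],1]

```text
time: 15.35
ee_pos: [0.4846, -0.0788, 0.0944]
tcp_rot: [180.0, 0.0, -165.7]
wrist_force: [-0.0, 0.4, -1.4]
opening: 0.0124
grasp_force: 78.6
```

```bash
python3 -c "
from h import *
o=st();tf(o);print(go([.4850,-.0782,.0945],194.6,o))
shot('scene','pics/s3.png'); shot('wrist','pics/w6.png')"
```

```text
{'time': 15.35, 'ee_pos': [0.4846, -0.0788, 0.0944], 'tcp_rot': [179.9818, 0.012, -165.7344], 'wrist_force': [-0.0129, 0.442, -1.383], 'torque': [-0.0487, 0.0853, -0.003], 'opening': 0.0124}
F tool [-0.1   0.43  1.38] M tool [0.026 0.095 0.003] heading 14.27
(array([-0.5,  0.5, -0.1]), array([ 0.02,  0.01, -0.33]))
```

play_rows:
  increments:
    - [[-0.4,0.5,3],[0,0,-0.3],1]
    - [[-0.4,0.5,6],[0,0,-0.3],1]
    - [[-0.4,0.5,8],[0,0,-0.3],1]
    - [[-0.4,0.5,10],[0,0,-0.3],1]
    - [[-0.4,0.5,11.5],[0,0,-0.3],1]
    - [[-0.4,0.5,13],[0,0,-0.3],1]
    - [[-0.4,0.5,13],[0,0,-0.3],1]

```text
time: 16.15
ee_pos: [0.4852, -0.0782, 0.0813]
tcp_rot: [180.0, 0.0, -165.2]
wrist_force: [1.4, -1.6, -0.8]
opening: 0.012
grasp_force: 78.7
```

```bash
python3 -c "
from h import *
o=st();tf(o)"
```

```text
{'time': 16.15, 'ee_pos': [0.4852, -0.0782, 0.0813], 'tcp_rot': [179.9888, 0.0461, -165.2401], 'wrist_force': [1.3955, -1.6219, -0.7565], 'torque': [-0.3185, -0.3144, -0.2346], 'opening': 0.012}
F tool [-0.94 -1.92  0.76] M tool [ 0.388 -0.223  0.234] heading 14.76
```

play_rows:
  increments:
    - [[0,0,1.5],[0,0,0],1]
    - [[0,0,3],[0,0,0],1]
    - [[0,0,4.5],[0,0,0],1]
    - [[0,0,6],[0,0,0],1]
    - [[0,0,7.5],[0,0,0],1]
    - [[0,0,8.8],[0,0,0],1]
    - [[0,0,8.8],[0,0,0],1]

```text
time: 16.85
ee_pos: [0.4852, -0.0782, 0.0726]
tcp_rot: [180.0, 0.0, -165.2]
wrist_force: [3.7, -2.7, -1.3]
opening: 0.0122
grasp_force: 78.8
```

```bash
python3 -c "
from h import *
o=st();tf(o); arc((-114.8,-.6),[2,4,6,8,10])"
```

```text
{'time': 16.85, 'ee_pos': [0.4852, -0.0782, 0.0726], 'tcp_rot': [179.9854, 0.0462, -165.2305], 'wrist_force': [3.7096, -2.6693, -1.281], 'torque': [-0.4065, -0.6172, -0.2783], 'opening': 0.0122}
F tool [-2.91 -3.53  1.28] M tool [ 0.551 -0.493  0.278] heading 14.77
[[np.float64(-0.1), np.float64(4.0), 0], [0, 0, 2], 1],[[np.float64(-0.3), np.float64(8.0), 0], [0, 0, 4], 1],[[np.float64(-0.7), np.float64(12.0), 0], [0, 0, 6], 1],[[np.float64(-1.2), np.float64(16.0), 0], [0, 0, 8], 1],[[np.float64(-1.8), np.float64(19.9), 0], [0, 0, 10], 1],
```

play_rows:
  increments:
    - [[-0.3,3,0],[0,0,1.5],1]
    - [[-0.5,6,0],[0,0,3],1]
    - [[-0.7,9,0],[0,0,4.5],1]
    - [[-0.9,12,0],[0,0,6],1]
    - [[-1.2,15,0],[0,0,7.5],1]
    - [[-1.2,15,0],[0,0,7.5],1]

```text
time: 17.45
ee_pos: [0.4826, -0.0633, 0.0727]
tcp_rot: [180.0, 0.1, -172.7]
wrist_force: [4.0, -2.6, -1.0]
opening: 0.0127
grasp_force: 78.7
```

```bash
python3 -c "
from h import *
o=st();tf(o)"
```

```text
{'time': 17.45, 'ee_pos': [0.4826, -0.0633, 0.0727], 'tcp_rot': [179.9938, 0.0577, -172.7386], 'wrist_force': [4.0262, -2.6359, -0.9553], 'torque': [-0.4865, -0.6957, -0.2986], 'opening': 0.0127}
F tool [-3.66 -3.12  0.96] M tool [ 0.571 -0.629  0.298] heading 7.26
```

play_rows:
  increments:
    - [[-0.2,0.8,0],[0,0,0.8],1]
    - [[-0.3,1.6,0],[0,0,1.4],1]
    - [[-0.3,1.6,0],[0,0,1.4],1]

```text
time: 17.75
ee_pos: [0.4825, -0.0615, 0.0726]
tcp_rot: [180.0, 0.0, -174.1]
wrist_force: [3.3, -1.2, -0.8]
opening: 0.0122
grasp_force: 78.7
```

```bash
cat >> h.py <<'E'
def net(o):
    tf(o); A=R.from_euler("xyz",o["tcp_rot"],degrees=True); F=A.inv().apply(o["wrist_force"]);M=A.inv().apply(o["torque"]); print("nut torque",round(-(M[2]+.1146*F[1]),3))
E
python3 -c "
from h import *
o=st();net(o)"
```

```text
{'time': 17.75, 'ee_pos': [0.4825, -0.0615, 0.0726], 'tcp_rot': [179.9543, 0.0251, -174.123], 'wrist_force': [3.2582, -1.2175, -0.7532], 'torque': [-0.0807, -0.5305, 0.0078], 'opening': 0.0122}
F tool [-3.12 -1.55  0.75] M tool [ 0.135 -0.519 -0.008] heading 5.88
nut torque 0.185
```

play_rows:
  increments:
    - [[-0.2,1,0],[0,0,0.5],1]
    - [[-0.2,2,0],[0,0,1],1]
    - [[-0.2,2,0],[0,0,1],1]

```text
time: 18.05
ee_pos: [0.4823, -0.0596, 0.0726]
tcp_rot: [180.0, 0.0, -175.1]
wrist_force: [2.3, 0.6, -1.0]
opening: 0.0125
grasp_force: 78.7
```

```bash
python3 -c "
from h import *
o=st();net(o)"
```

```text
{'time': 18.05, 'ee_pos': [0.4823, -0.0596, 0.0726], 'tcp_rot': [179.9681, 0.0039, -175.1427], 'wrist_force': [2.2533, 0.6006, -1.0476], 'torque': [-0.1059, -0.2719, 0.0163], 'opening': 0.0125}
F tool [-2.3   0.41  1.05] M tool [ 0.129 -0.262 -0.016] heading 4.86
nut torque -0.03
```

play_rows:
  increments:
    - [[0,1,0],[0,0,0.5],1]
    - [[0,2,0],[0,0,1],1]
    - [[0,2,0],[0,0,1],1]

```text
time: 18.35
ee_pos: [0.4822, -0.0576, 0.0726]
tcp_rot: [180.0, 0.0, -176.1]
wrist_force: [0.9, -0.7, -1.0]
opening: 0.0122
grasp_force: 78.7
```

```bash
python3 -c "
from h import *
o=st();net(o)"
```

```text
{'time': 18.35, 'ee_pos': [0.4822, -0.0576, 0.0726], 'tcp_rot': [179.9692, 0.0111, -176.149], 'wrist_force': [0.9376, -0.7137, -0.9794], 'torque': [-0.1378, -0.178, 0.0538], 'opening': 0.0122}
F tool [-0.89 -0.78  0.98] M tool [ 0.149 -0.168 -0.054] heading 3.85
nut torque 0.143
```

play_rows:
  increments:
    - [[0,1,0],[0,0,0.5],1]
    - [[0,2,0],[0,0,1],1]
    - [[0,2,0],[0,0,1],1]

```text
time: 18.65
ee_pos: [0.4821, -0.0556, 0.0726]
tcp_rot: [180.0, 0.0, -177.2]
wrist_force: [0.2, -0.4, -0.9]
opening: 0.0128
grasp_force: 78.7
```

```bash
python3 -c "
from h import *
o=st();net(o)"
```

```text
{'time': 18.65, 'ee_pos': [0.4821, -0.0556, 0.0726], 'tcp_rot': [179.9724, 0.0142, -177.1549], 'wrist_force': [0.1898, -0.4406, -0.9044], 'torque': [-0.0921, -0.12, 0.0732], 'opening': 0.0128}
F tool [-0.17 -0.45  0.9 ] M tool [ 0.098 -0.115 -0.073] heading 2.85
nut torque 0.125
```

Still running freely at about 0.13 N m. I continue with 1° steps.

play_rows:
  increments:
    - [[0,1,0],[0,0,0.5],1]
    - [[0,2,0],[0,0,1],1]
    - [[0,2,0],[0,0,1],1]

```text
time: 18.95
ee_pos: [0.482, -0.0536, 0.0726]
tcp_rot: [180.0, 0.0, -178.2]
wrist_force: [-0.2, -0.2, -1.3]
opening: 0.0122
grasp_force: 78.7
```

```bash
python3 -c "
from h import *
net(telemetry.get_obs())"
```

```text
F tool [ 0.23 -0.15  1.33] M tool [ 0.059  0.032 -0.149] heading 1.84
nut torque 0.166
```

play_rows:
  increments:
    - [[0,1.1,0],[0,0,0.4],1]
    - [[0,2.1,0],[0,0,0.8],1]
    - [[0,2.1,0],[0,0,0.8],1]

```text
time: 19.25
ee_pos: [0.482, -0.0516, 0.0726]
tcp_rot: [180.0, 0.0, -179.0]
wrist_force: [0.4, -1.8, -0.8]
opening: 0.0124
grasp_force: 78.7
```

```bash
python3 -c "
from h import *
net(telemetry.get_obs())"
```

```text
F tool [-0.35 -1.79  0.85] M tool [0.262 0.086 0.014] heading 1.04
nut torque 0.191
```

play_rows:
  increments:
    - [[0,1,0],[0,0,0.5],1]
    - [[0,2,0],[0,0,1],1]
    - [[0,2,0],[0,0,1],1]

```text
time: 19.55
ee_pos: [0.482, -0.0496, 0.0726]
tcp_rot: [180.0, 0.0, -180.0]
wrist_force: [-0.9, -1.5, -1.0]
opening: 0.0122
grasp_force: 78.7
```

```bash
python3 -c "
from h import *
net(telemetry.get_obs())"
```

```text
F tool [ 0.86 -1.51  1.01] M tool [0.311 0.162 0.061] heading 0.04
nut torque 0.113
```

play_rows:
  increments:
    - [[0.1,1,0],[0,0,0.5],1]
    - [[0.1,2,0],[0,0,1],1]
    - [[0.1,2,0],[0,0,1],1]

```text
time: 19.85
ee_pos: [0.4819, -0.0475, 0.0727]
tcp_rot: [180.0, 0.0, 179.0]
wrist_force: [1.9, -1.8, -1.6]
opening: 0.0124
grasp_force: 78.7
```

```bash
python3 -c "
from h import *
net(telemetry.get_obs())"
```

```text
F tool [-1.9  -1.78  1.57] M tool [0.285 0.019 0.08 ] heading -0.95
nut torque 0.124
```

play_rows:
  increments:
    - [[0,1,0],[0,0,0.5],1]
    - [[0,2,0],[0,0,1],1]
    - [[0,2,0],[0,0,1],1]

```text
time: 20.15
ee_pos: [0.482, -0.0455, 0.0727]
tcp_rot: [180.0, 0.0, 178.0]
wrist_force: [0.6, -1.2, -0.9]
opening: 0.0126
grasp_force: 78.7
```

```bash
python3 -c "
from h import *
net(telemetry.get_obs())"
```

```text
F tool [-0.65 -1.14  0.9 ] M tool [ 0.271 -0.099  0.045] heading -1.95
nut torque 0.086
```

play_rows:
  increments:
    - [[0,1,0],[0,0,0.5],1]
    - [[0,2,0],[0,0,1],1]
    - [[0,2,0],[0,0,1],1]

```text
time: 20.45
ee_pos: [0.4821, -0.0435, 0.0727]
tcp_rot: [180.0, 0.0, 177.0]
wrist_force: [1.1, -1.0, -1.4]
opening: 0.0124
grasp_force: 78.7
```

```bash
python3 -c "
from h import *
net(telemetry.get_obs())"
```

```text
F tool [-1.13 -0.92  1.41] M tool [ 0.278 -0.255 -0.006] heading -2.95
nut torque 0.111
```

play_rows:
  increments:
    - [[0,1,0],[0,0,0.5],1]
    - [[0,2,0],[0,0,1],1]
    - [[0,2,0],[0,0,1],1]

```text
time: 20.75
ee_pos: [0.4822, -0.0415, 0.0727]
tcp_rot: [180.0, 0.0, 176.0]
wrist_force: [1.6, -0.4, -1.4]
opening: 0.0126
grasp_force: 78.7
```

```bash
python3 -c "
from h import *
net(telemetry.get_obs())"
```

```text
F tool [-1.6  -0.33  1.37] M tool [ 0.222 -0.266  0.053] heading -3.95
nut torque -0.016
```

play_rows:
  increments:
    - [[0,1,0],[0,0,0.5],1]
    - [[0,2,0],[0,0,1],1]
    - [[0,2,0],[0,0,1],1]

```text
time: 21.05
ee_pos: [0.4823, -0.0395, 0.0727]
tcp_rot: [180.0, 0.0, 175.0]
wrist_force: [2.6, -0.9, -2.1]
opening: 0.0124
grasp_force: 78.7
```

```bash
python3 -c "
from h import *
net(telemetry.get_obs())"
```

```text
F tool [-2.71 -0.7   2.08] M tool [ 0.195 -0.369 -0.041] heading -4.95
nut torque 0.12
```

play_rows:
  increments:
    - [[-0.2,1,0],[0,0,0.5],1]
    - [[-0.2,2,0],[0,0,1],1]
    - [[-0.2,2,0],[0,0,1],1]

```text
time: 21.35
ee_pos: [0.4826, -0.0376, 0.0727]
tcp_rot: [180.0, 0.0, 174.0]
wrist_force: [1.1, -0.1, -1.7]
opening: 0.0121
grasp_force: 78.7
```

```bash
python3 -c "
from h import *
net(telemetry.get_obs())"
```

```text
F tool [-1.1   0.06  1.7 ] M tool [ 0.154 -0.25   0.033] heading -5.95
nut torque -0.04
```

play_rows:
  increments:
    - [[-0.1,1,0],[0,0,0.5],1]
    - [[-0.2,2,0],[0,0,1],1]
    - [[-0.2,2,0],[0,0,1],1]

```text
time: 21.65
ee_pos: [0.4828, -0.0356, 0.0726]
tcp_rot: [180.0, -0.0, 173.0]
wrist_force: [0.6, -0.5, -1.3]
opening: 0.0124
grasp_force: 78.7
```

```bash
python3 -c "
from h import *
net(telemetry.get_obs())"
```

```text
F tool [-0.67 -0.39  1.26] M tool [ 0.178  0.029 -0.011] heading -6.95
nut torque 0.056
```

play_rows:
  increments:
    - [[-0.1,1,0],[0,0,0.5],1]
    - [[-0.1,2,0],[0,0,1],1]
    - [[-0.1,2,0],[0,0,1],1]

```text
time: 21.95
ee_pos: [0.4831, -0.0336, 0.0725]
tcp_rot: [180.0, -0.0, 172.0]
wrist_force: [-2.2, -0.7, -0.9]
opening: 0.0125
grasp_force: 78.8
```

```bash
python3 -c "
from h import *
net(telemetry.get_obs())"
```

```text
F tool [ 2.07 -1.02  0.94] M tool [0.177 0.327 0.001] heading -7.95
nut torque 0.116
```

play_rows:
  increments:
    - [[0.1,1,0],[0,0,0.5],1]
    - [[0.1,2,0],[0,0,1],1]
    - [[0.1,2,0],[0,0,1],1]

```text
time: 22.25
ee_pos: [0.4834, -0.0316, 0.0726]
tcp_rot: [180.0, 0.0, 171.0]
wrist_force: [-1.3, 0.1, -0.2]
opening: 0.0127
grasp_force: 78.7
```

```bash
python3 -c "
from h import *
net(telemetry.get_obs())"
```

```text
F tool [ 1.33 -0.1   0.19] M tool [ 0.127  0.331 -0.048] heading -8.95
nut torque 0.06
```

play_rows:
  increments:
    - [[0,1,0],[0,0,0.5],1]
    - [[0,2,0],[0,0,1],1]
    - [[0,2,0],[0,0,1],1]

```text
time: 22.55
ee_pos: [0.4838, -0.0296, 0.0726]
tcp_rot: [180.0, 0.0, 170.0]
wrist_force: [-2.4, -1.3, -1.0]
opening: 0.0118
grasp_force: 78.7
```

```bash
python3 -c "
from h import *
net(telemetry.get_obs())"
```

```text
F tool [ 2.11 -1.65  1.  ] M tool [ 0.127  0.428 -0.052] heading -9.95
nut torque 0.24
```

play_rows:
  increments:
    - [[0,1,0],[0,0,0.5],1]
    - [[0,2,0],[0,0,1],1]
    - [[0,2,0],[0,0,1],1]

```text
time: 22.85
ee_pos: [0.4841, -0.0278, 0.0726]
tcp_rot: [180.0, 0.0, 169.0]
wrist_force: [-1.7, -0.6, -1.9]
opening: 0.0124
grasp_force: 78.7
```

```bash
python3 -c "
from h import *
net(telemetry.get_obs())"
```

```text
F tool [ 1.52 -0.9   1.88] M tool [0.276 0.443 0.008] heading -10.95
nut torque 0.094
```

play_rows:
  increments:
    - [[0,1,0],[0,0,0.5],1]
    - [[0,2,0],[0,0,1],1]
    - [[0,2,0],[0,0,1],1]

```text
time: 23.15
ee_pos: [0.4845, -0.0259, 0.0726]
tcp_rot: [180.0, 0.0, 168.0]
wrist_force: [-1.8, -2.8, -0.2]
opening: 0.0122
grasp_force: 78.7
```

```bash
python3 -c "
from h import *
net(telemetry.get_obs())"
```

```text
F tool [ 1.2  -3.12  0.24] M tool [ 0.598  0.462 -0.064] heading -11.96
nut torque 0.422
```

Torque is rising to 0.42 N m, so the nut has reached its stop. Smaller steps now.

play_rows:
  increments:
    - [[0,0.4,0],[0,0,0.2],1]
    - [[0,0.8,0],[0,0,0.4],1]
    - [[0,0.8,0],[0,0,0.4],1]
    - [[0,0.8,0],[0,0,0.4],1]

```text
time: 23.55
ee_pos: [0.4847, -0.0251, 0.0726]
tcp_rot: [180.0, 0.0, 167.7]
wrist_force: [-2.7, -4.2, -1.5]
opening: 0.0121
grasp_force: 78.7
```

```bash
python3 -c "
from h import *
net(st())"
```

```text
{'time': 23.55, 'ee_pos': [0.4847, -0.0251, 0.0726], 'tcp_rot': [179.9817, 0.018, 167.6659], 'wrist_force': [-2.6864, -4.1955, -1.5325], 'torque': [-0.7343, 0.6645, 0.1323], 'opening': 0.0121}
F tool [ 1.73 -4.67  1.53] M tool [ 0.859  0.492 -0.132] heading -12.33
nut torque 0.668
```

play_rows:
  increments:
    - [[0,0.4,0],[0,0,0.1],1]
    - [[0,0.8,0],[0,0,0.2],1]
    - [[0,1.2,0],[0,0,0.4],1]
    - [[0,1.2,0],[0,0,0.4],1]
    - [[0,1.2,0],[0,0,0.4],1]

```text
time: 24.05
ee_pos: [0.4849, -0.0241, 0.0726]
tcp_rot: [-180.0, 0.0, 167.3]
wrist_force: [-3.9, -4.8, -1.3]
opening: 0.0121
grasp_force: 78.7
```

```bash
python3 -c "
from h import *
net(st())"
```

```text
{'time': 24.05, 'ee_pos': [0.4849, -0.0241, 0.0726], 'tcp_rot': [-179.9995, 0.0134, 167.2563], 'wrist_force': [-3.9146, -4.7588, -1.3275], 'torque': [-0.9079, 0.6394, 0.0869], 'opening': 0.0121}
F tool [ 2.77 -5.51  1.33] M tool [ 1.027  0.423 -0.087] heading -12.74
nut torque 0.718
```

play_rows:
  increments:
    - [[0,0.5,0],[0,0,0.2],1]
    - [[0,1,0],[0,0,0.4],1]
    - [[0,1.5,0],[0,0,0.7],1]
    - [[0,2,0],[0,0,0.9],1]
    - [[0,2,0],[0,0,0.9],1]
    - [[0,2,0],[0,0,0.9],1]

```text
time: 24.65
ee_pos: [0.4853, -0.0223, 0.0726]
tcp_rot: [-180.0, 0.0, 166.3]
wrist_force: [-3.8, -6.4, -1.1]
opening: 0.0124
grasp_force: 78.8
```

```bash
python3 -c "
from h import *
net(st())"
```

```text
{'time': 24.65, 'ee_pos': [0.4853, -0.0223, 0.0726], 'tcp_rot': [-179.9807, 0.0154, 166.3472], 'wrist_force': [-3.7562, -6.4481, -1.0621], 'torque': [-1.122, 0.7343, 0.1096], 'opening': 0.0124}
F tool [ 2.13 -7.15  1.06] M tool [ 1.264  0.449 -0.11 ] heading -13.65
nut torque 0.93
```

play_rows:
  increments:
    - [[0,0.6,0],[0,0,0.2],1]
    - [[0,1.2,0],[0,0,0.4],1]
    - [[0,1.8,0],[0,0,0.6],1]
    - [[0,2.4,0],[0,0,0.8],1]
    - [[0,2.4,0],[0,0,0.8],1]
    - [[0,2.4,0],[0,0,0.8],1]

```text
time: 25.25
ee_pos: [0.4858, -0.0203, 0.0726]
tcp_rot: [-179.9, 0.0, 165.5]
wrist_force: [-2.6, -7.7, -1.3]
opening: 0.0125
grasp_force: 78.8
```

```bash
python3 -c "
from h import *
net(st())"
```

```text
{'time': 25.25, 'ee_pos': [0.4858, -0.0203, 0.0726], 'tcp_rot': [-179.9361, 0.0244, 165.5224], 'wrist_force': [-2.5781, -7.6585, -1.2744], 'torque': [-1.5894, 0.8057, -0.0598], 'opening': 0.0125}
F tool [ 0.58 -8.06  1.28] M tool [1.74  0.383 0.059] heading -14.48
nut torque 0.865
```

play_rows:
  increments:
    - [[0,0.6,0],[0,0,0.3],1]
    - [[0,1,0],[0,0,0.6],1]
    - [[0,1,0],[0,0,0.6],1]
    - [[0,1,0],[0,0,0.6],1]

```text
time: 25.65
ee_pos: [0.486, -0.0195, 0.0726]
tcp_rot: [-179.9, 0.0, 164.9]
wrist_force: [-3.9, -8.5, -1.1]
opening: 0.0125
grasp_force: 78.8
```

```bash
python3 -c "
from h import *
net(st())
for i in range(3): camera('wrist'); net(telemetry.get_obs())"
```

```text
{'time': 25.65, 'ee_pos': [0.486, -0.0195, 0.0726], 'tcp_rot': [-179.9231, 0.0212, 164.9254], 'wrist_force': [-3.9455, -8.487, -1.0907], 'torque': [-1.6703, 0.8053, 0.0788], 'opening': 0.0125}
F tool [ 1.6  -9.22  1.1 ] M tool [ 1.822  0.343 -0.08 ] heading -15.07
nut torque 1.137
F tool [ 1.54 -9.77  1.41] M tool [ 1.846  0.374 -0.002] heading -15.07
nut torque 1.122
F tool [ 0.61 -8.85  0.52] M tool [ 1.837  0.354 -0.045] heading -15.07
nut torque 1.059
F tool [ 2.260e+00 -1.005e+01  1.000e-02] M tool [ 1.848  0.317 -0.006] heading -15.08
nut torque 1.158
```

The final pull holds steady at about 9.5 N, 1.12 N m. I back off to the middle of the play and lift.

play_rows:
  increments:
    - [[0,-2.5,0],[0,0,-1.2],1]
    - [[-0.1,-5,0],[0,0,-2.5],1]
    - [[-0.2,-7.6,0],[0,0,-3.8],1]
    - [[-0.4,-10,0],[0,0,-5],1]
    - [[-0.4,-10,0],[0,0,-5],1]

```text
time: 26.3
ee_pos: [0.4841, -0.0285, 0.0727]
tcp_rot: [180.0, 0.0, 170.0]
wrist_force: [-2.2, -2.1, -1.1]
opening: 0.0125
grasp_force: 78.8
```

```bash
python3 -c "
from h import *
net(st())"
```

```text
{'time': 26.3, 'ee_pos': [0.4841, -0.0285, 0.0727], 'tcp_rot': [179.9546, 0.0279, 170.0078], 'wrist_force': [-2.1643, -2.1312, -1.138], 'torque': [-0.3424, 0.4815, -0.2221], 'opening': 0.0125}
F tool [ 1.76 -2.48  1.14] M tool [0.421 0.415 0.222] heading -9.99
nut torque 0.061
```

play_rows:
  increments:
    - [[0.2,-0.5,-3],[0,0,0],1]
    - [[0.2,-0.5,-8],[0,0,0],1]
    - [[0.2,-0.5,-16],[0,0,0],1]
    - [[0.2,-0.5,-26],[0,0,0],1]
    - [[0.2,-0.5,-50],[0,0,0],1]
    - [[0.2,-0.5,-80],[0,0,0],1]
    - [[5,25,-110],[0,0,0],1]
    - [[15,65,-110],[0,0,0.4],1]
    - [[23,110,-110],[0,0,0.8],1]
    - [[32,155,-110],[0,0,1.2],1]
    - [[41,200,-110],[0,0,1.6],1]
    - [[50,245,-110],[0,0,1.8],1]
    - [[56,275,-110],[0,0,1.8],1]
    - [[59,287.4,-110],[0,0,1.8],1]
    - [[59,287.4,-110],[0,0,1.8],1]
    - [[59,287.4,-110],[0,0,1.8],1]

```text
time: 27.9
ee_pos: [0.476, 0.2644, 0.1832]
tcp_rot: [180.0, 0.0, 168.2]
wrist_force: [-0.3, -1.2, -1.8]
opening: 0.012
grasp_force: 78.8
```

```bash
python3 -c "
from h import *
o=st();tf(o);print(go([.476,.2645,.0372],168.2,o)); shot('scene','pics/s4.png')"
```

```text
{'time': 27.9, 'ee_pos': [0.476, 0.2644, 0.1832], 'tcp_rot': [179.9724, 0.0315, 168.1831], 'wrist_force': [-0.3255, -1.218, -1.8121], 'torque': [0.0362, 0.1103, 0.003], 'opening': 0.012}
F tool [ 0.07 -1.26  1.81] M tool [-0.013  0.115 -0.003] heading -11.82
(array([1.00e-01, 0.00e+00, 1.46e+02]), array([ 0.03,  0.03, -0.02]))
```

play_rows:
  increments:
    - [[0,0,40],[0,0,0],1]
    - [[0,0,80],[0,0,0],1]
    - [[0,0,110],[0,0,0],1]
    - [[0,0,125],[0,0,0],1]
    - [[0,0,131],[0,0,0],1]
    - [[0,0,136],[0,0,0],1]
    - [[0,0,140],[0,0,0],1]
    - [[0,0,143],[0,0,0],1]
    - [[0,0,145],[0,0,0],1]
    - [[0,0,145.5],[0,0,0],1]
    - [[0,0,145.5],[0,0,0],1]

```text
time: 29.05
ee_pos: [0.4761, 0.2651, 0.0376]
tcp_rot: [180.0, 0.0, 168.2]
wrist_force: [0.0, -0.2, -1.2]
opening: 0.0124
grasp_force: 78.8
```

```bash
python3 -c "
from h import *
o=st();tf(o)"
```

```text
{'time': 29.05, 'ee_pos': [0.4761, 0.2651, 0.0376], 'tcp_rot': [179.9507, 0.0408, 168.1742], 'wrist_force': [0.0434, -0.1906, -1.1652], 'torque': [0.0288, 0.0943, 0.0285], 'opening': 0.0124}
F tool [-0.08 -0.18  1.17] M tool [-0.009  0.098 -0.028] heading -11.83
```

play_rows:
  increments:
    - [[0,0,0.5],[0,0,0],1]
    - [[0,0,0.5],[0,0,0],1]
    - [[0,0,0.5],[0,0,0],0.7]
    - [[0,0,0.5],[0,0,0],0.5]
    - [[0,0,0.5],[0,0,0],0.2]
    - [[0,0,0.5],[0,0,0],0]
    - [[0,0,0.5],[0,0,0],0]
    - [[0,0,0.5],[0,0,0],0]
    - [[0,0,0.5],[0,0,0],0]
    - [[0,0,-10],[0,0,0],0]
    - [[0,0,-40],[0,0,0],0]
    - [[0,0,-80],[0,0,0],0]
    - [[0,0,-120],[0,0,0],0]
    - [[4,4,-133],[0,0,0],0]
    - [[4,4,-133],[0,0,0],0]
    - [[4,4,-133],[0,0,0],0]

```text
time: 30.65
ee_pos: [0.4726, 0.2696, 0.1694]
tcp_rot: [180.0, -0.0, 168.2]
wrist_force: [-1.2, 0.8, -0.6]
opening: 0.0853
grasp_force: 0.0
```

Run:
```python
from h import *
st(); im,_=shot("wrist","pics/w7.png"); s,_=shot("scene","pics/s5.png")
a=im[80:480,160:480]; b=cv2.resize(s[180:330,220:440],(440,300)); b2=cv2.resize(s[320:460,380:520],(440,100))
c=np.zeros((400,770,3),np.uint8); c[:400,:320]=a; c[:300,325:765]=b; cv2.imwrite("pics/fin.png",c[:,:,::-1])
s0=np.load("pics/scene.npz")["im"].astype(int)
d=np.abs(s.astype(int)-s0).max(2)
for n,(u,v) in dict(jar_a=(406,390),jar_b=(462,355),beaker=(203,175),spanner=(275,213)).items(): print(n,d[v-25:v+25,u-25:u+25].mean().round(1))
```

```text
{'time': 30.65, 'ee_pos': [0.4726, 0.2696, 0.1694], 'tcp_rot': [179.9999, -0.013, 168.1915], 'wrist_force': [-1.2388, 0.7969, -0.5646], 'torque': [0.0029, 0.0512, -0.0142], 'opening': 0.0853}
jar_a 9.1
jar_b 10.2
beaker 4.9
spanner 6.1
```

View pics/fin.png

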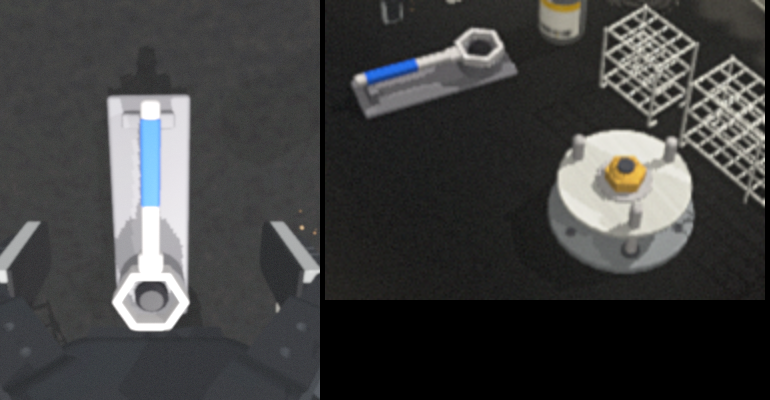

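The spanner lies on its rest with the ring round the stub at (150,300) and the handle end on the bar at (150,115). The clamp stands as before.

```bash
python3 -c "
from workcell import workorder
print(workorder.job_done())"
```

```text
the job is handed in; nothing more can be done
None
```

The nut is run down and tightened with a final pull of about 9.5 N (1.12 N m), the spanner is back on its rest, and the job was handed in at about 31 s of the 72 s allowed; the hand-in returned no verdict.

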